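Try the pivot arms of three draw valves and slide the one that binds into its reject bay

ROBOT

A 7-joint arm with a two-finger parallel gripper is mounted at the origin on the work surface. World frame = base frame: x ahead of the robot, y to its left, z up, the work surface at z = 0. Lengths are in m, angles in rad, forces in N, time in s.
With the tool pointing down it reaches from about 0.4 to 0.875 m from the base axis. Payload 19.3 kg.
Tool frame: the origin (TCP) lies at the very end of the fingers, on their centre line; the grasp point (between the pads) lies 19 mm behind it; z points along the fingers, y is the direction in which the jaws open and shut (so a half turn about z gives the same grasp; the last joint's range is limited). The gripper opens to 85 mm and grips with 20 to 120 N. Pads are 22 mm wide; open, the fingers measure 114 mm over their backs; the gripper's body (76 mm by 85 mm) begins 54 mm behind the grasp point. The pads swing forward as they close: fully open they stand 13 mm farther back than shut.
Start: joints at [-1.411, 0.521, -0.036, 1.599, 0.021, 1.021, -0.113], TCP at [0.142, 0.609, 0.231] pointing down, gripper open.
Joint ranges: [-2.91, 2.91], [-0.3, 2.13], [-1.5, 1.42], [0.17, 2.43], [-1.26, 4.41], [0.16, 1.93], [-2.52, 2.52]. Speed limits (rad/s): [1.89, 1.89, 2.39, 2.39, 3.01, 3.01, 3.01].

INTERFACE

Orientations are given as [roll, pitch, yaw] about the fixed x, y, z axes, in that order (R = Rz(yaw) Ry(pitch) Rx(roll)).
In Python, from workcell import bot gives the robot as it stands.
- The arm moves only by the tool apply_moves, never from a script. Its argument "commands" is a list of rows, each an object with "travel": the shift along the tool's x, y, z in m, a list of three; "twist": the turn, a rotation vector about the tool's x, y, z in degrees, a list of three; "claw": the finger opening in m, from 0 to 0.0854. A call has 1 to 10 rows; each row is the pose to reach, as a shift and turn from the pose commanded when the call began, along the tool's axes at that moment; what a row does not reach only later rows make up. A row lasts 1/10 s, in which the tool goes at most 50 mm and 8.59 degrees, less where a joint would pass 70% of its speed; a pose out of reach is approached as far as the arm can. A call with a gripper value outside its range is refused whole. The fingers move at their own pace and stop on an object; "force" is the grip in N (left out, the last holds). Time passes only in rows, so rows that repeat a pose let the fingers close. It gives the time, the measured TCP pose, the force and the opening at its end, in the units of the state.
- bot.observe(): the state, without advancing time (a new reading comes with each control period).
- bot.grab_frame(name): name is "scene" or "side" or "wrist"; returns a dict with "frame" (400x640x3 uint8, blue, green, red), "fx", "fy", "cx", "cy" (pixels), "pose" (4x4, takes a point from camera to world coordinates); the wrist camera has in their place "tool_from_camera" (4x4, takes a point from camera to tool coordinates, whose origin is the TCP and whose axes are the flange's). Camera axes: x right, y up, looking along -z (the intrinsics and any distortion apply to the point x, -y, -z); pixel columns grow to the right and rows downward; lengths in m; the calibration is good to about 2 mm. The wrist camera is an equidistant fisheye: a pixel r from the principal point sees the ray r / f radians off the axis. A picture is of the moment at which its call begins: read the wrist's pose just before it. There is no depth.
- bot.job_done(): hands the job in, once; it reports no verdict.
The state is a dict: "clock": time; "qpos": joint angles; "qd": joint speeds; "joint_efforts": joint torques, N m; "position": TCP position; "tool_rot": TCP orientation; "force": force on the tool from outside, world axes, zero at the start; "moment": the same for the moment, N m; "grip_width": finger opening in m.
Only numpy, scipy, OpenCV 4.12 (cv2) and the standard library are available. Lean on these libraries where they do the work, as an engineer would, in place of code of your own. Each camera call takes 0.05 s, during which the arm holds its last target.

TASK

Three reconditioned draw-valve units sit in the lanes of the test jig: try each by swinging its arm counter-clockwise (seen from above) as far as it will go, and leave it there. One arm binds part-way: once you have tried it, slide that unit along its lane, wholly past the line into the reject bay, and leave the sound ones in the test position. Leave the rings lying on the jig where they are.

Things in the scene. Friction and masses are not known exactly. Their poses are not given: they have to be found in the camera images.
- jig: Fixed jig: aluminium plate 280 x 460 x 10 mm with 3 straight lanes along its x, centred at its y = -160, 0, +160 mm. Origin: centre of its underside, on the work surface; x runs away from the robot, y left, z up. Lanes are slots 74 mm wide between rails 15.5 mm high above the plate, whose lips leave 60 mm open. Units start with their centre near x = -70 mm; the back stop's face is at x = +127 mm.
- jig_line (a point): Middle of the dark line (8 mm wide, on the plate, with white marks on the rails) that crosses every lane at jig x = -10 mm, at the plate's top, 10 mm above the work surface; axes as the jig. In front of it (robot side) is the test position, behind it the reject bay.
- unit_a: Loose unit: off-white block 90 x 54 x 34 mm on a flange 70 wide, 8 high, 0.55 to 0.95 kg, held in one of the lanes (which one varies), free to slide along it (3 to 12 N; 2 mm play each side). Origin: centre of its underside, on the jig plate, 10 mm above the work surface; x along the lane away from the robot, z up; front face at x = -45 mm. Its arm's upright pivot axis: x = +18 mm, y = 0. All three look alike.
- lever_a (a joint): Arm angle of unit_a, rad, start 0 to 0.25. 0: arm points along the unit's -x (to the robot); grows counter-clockwise from above, towards the unit's -y. A sound arm swings freely to a stop at 1.75; a binding one stops dead between a third and two thirds of that. It stays where left; about 1 N at the pin moves it. Flat bar 16 mm wide, 35 to 43 mm above the unit's underside.
- pin_a (a point): Top centre of the upright black pin, 18 mm diameter, at the end of unit_a's arm, 75 mm from the pivot axis and 73 mm above the unit's underside; the pin stands 30 mm clear above the bar. Axes turn with the arm: from the pivot to the pin is the point's -x, z up.
- unit_b: Loose unit: off-white block 90 x 54 x 34 mm on a flange 70 wide, 8 high, 0.55 to 0.95 kg, held in one of the lanes (which one varies), free to slide along it (3 to 12 N; 2 mm play each side). Origin: centre of its underside, on the jig plate, 10 mm above the work surface; x along the lane away from the robot, z up; front face at x = -45 mm. Its arm's upright pivot axis: x = +18 mm, y = 0. All three look alike.
- lever_b (a joint): Arm angle of unit_b, rad, start 0 to 0.25. 0: arm points along the unit's -x (to the robot); grows counter-clockwise from above, towards the unit's -y. A sound arm swings freely to a stop at 1.75; a binding one stops dead between a third and two thirds of that. It stays where left; about 1 N at the pin moves it. Flat bar 16 mm wide, 35 to 43 mm above the unit's underside.
- pin_b (a point): Top centre of the upright black pin, 18 mm diameter, at the end of unit_b's arm, 75 mm from the pivot axis and 73 mm above the unit's underside; the pin stands 30 mm clear above the bar. Axes turn with the arm: from the pivot to the pin is the point's -x, z up.
- unit_c: Loose unit: off-white block 90 x 54 x 34 mm on a flange 70 wide, 8 high, 0.55 to 0.95 kg, held in one of the lanes (which one varies), free to slide along it (3 to 12 N; 2 mm play each side). Origin: centre of its underside, on the jig plate, 10 mm above the work surface; x along the lane away from the robot, z up; front face at x = -45 mm. Its arm's upright pivot axis: x = +18 mm, y = 0. All three look alike.
- lever_c (a joint): Arm angle of unit_c, rad, start 0 to 0.25. 0: arm points along the unit's -x (to the robot); grows counter-clockwise from above, towards the unit's -y. A sound arm swings freely to a stop at 1.75; a binding one stops dead between a third and two thirds of that. It stays where left; about 1 N at the pin moves it. Flat bar 16 mm wide, 35 to 43 mm above the unit's underside.
- pin_c (a point): Top centre of the upright black pin, 18 mm diameter, at the end of unit_c's arm, 75 mm from the pivot axis and 73 mm above the unit's underside; the pin stands 30 mm clear above the bar. Axes turn with the arm: from the pivot to the pin is the point's -x, z up.
- gasket: Loose black rubber ring, 52 mm outside, 8 mm high, lying on the jig plate between two lanes; origin at the centre of its underside. To be left where it is.
- collar: Loose white plastic ring, 48 mm outside, 12 mm high, lying on the jig plate between two lanes; origin at the centre of its underside. To be left where it is.
Mind the look-alikes: they are no part of the job. What is shaped like the unit_c but turquoise is not meant. Leave any purple look-alike of the unit_b alone.

How it is judged:
On the way:
1. the binding arm is swung until it binds while its unit is still in the test position (value of joint lever_b above 0.72 rad and x of unit_b in the frame of jig below -0.045 m), for 0.1 s.
At the end, for the whole second after the job is handed in: Both sound arms at their end stop (above 1.6 rad), their units still in the test position (centre at jig x below -45 mm); the binding arm left where it binds (above 0.7 rad), its unit's front face past the line (centre at jig x above +32 mm); all units at rest (value of joint each of lever_a, lever_c above 1.6 rad and x of each of unit_a, unit_c in the frame of jig below -0.045 m and value of joint lever_b above 0.7 rad and x of unit_b in the frame of jig above 0.032 m and linear speed of each of unit_a, unit_b, unit_c below 0.02 m/s); the robot touches nothing.
It fails at once if a ring on the jig is shifted by more than 25 mm (distance of any of gasket, collar from where it was at the start of the episode above 0.025 m).
It also fails if it takes over 51 s, if anything falls off the work surface, if the arm or the gripper's body presses on something with over 40 N, if the wrist force passes 120 N, or if a joint passes its speed limit or range.

## Working session

There is one attempt and no reset: what is moved stays moved. The work goes in short steps, Python scripts to look and compute and a tool call to move; the robot and the scene stay as the last step left them, time stands still between calls to the robot, and variables do not carry over. Pictures are saved under pics/ and viewed, and the job is handed in when it is done.

Besides the shell and the picture viewer there is one more tool, called after "Call:" by a JSON object that holds its "api" and its "payload". apply_moves: Moves the arm, as the interface text tells. Its arguments: {"type":"object","properties":{"commands":{"type":"array"},"force":{"type":"number"}},"required":["commands"]}

```bash
ls; mkdir -p pics
python3 - <<'E'
from workcell import bot
import cv2,json
print(bot.observe())
import pickle
for n in ["scene","side"]:
    f=bot.grab_frame(n); cv2.imwrite(f"pics/{n}0.png",f["frame"]); pickle.dump(f,open(f"{n}0.pkl","wb")); print(n,f["fx"],f["fy"],f["cx"],f["cy"],f["pose"],[k for k in f])
E
```

```text
pics
{'clock': 0.0, 'qpos': array([-1.41121055,  0.52199386, -0.0363397 ,  1.59997962,  0.0211843 ,
        1.02110226, -0.11281094]), 'qd': array([-7.35801997e-04, -1.24884378e-03,  6.29752122e-05,  1.25198957e-03,
       -6.06494454e-04, -6.63657190e-04, -1.43304564e-04]), 'joint_efforts': array([ 2.64648290e-03, -9.27086449e+01,  1.98156461e+00, -3.69929123e+01,
        1.80729985e-02,  8.22419330e-03, -1.10680890e-05]), 'position': array([0.1423053 , 0.60825001, 0.23074831]), 'tool_rot': array([-3.14049538e+00,  5.85664794e-05,  2.91178793e+00]), 'force': array([ 0.78929933,  0.19078441, -0.2014116 ]), 'moment': array([ 0.0132445 ,  0.01089586, -0.06676468]), 'grip_width': 0.08548390534766033}
scene 496.5255332569139 496.5255332569139 319.7626441119454 191.07742504864302 [[ 0.39939188 -0.76019733  0.5124316   1.03783428]
 [ 0.91677334  0.32899553 -0.22646984 -0.21710469]
 [ 0.00357406  0.56023384  0.82832679  0.92328411]
 [ 0.          0.          0.          1.        ]] ['frame', 'fx', 'fy', 'cx', 'cy', 'pose']
side 429.8429629663509 429.8429629663509 319.8992517737998 202.97225884382647 [[-0.70783744  0.47763946 -0.52041013  0.13724253]
 [-0.7063432  -0.47157556  0.52791644  0.38574617]
 [ 0.00674102  0.74126718  0.67117622  0.53400088]
 [ 0.          0.          0.          1.        ]] ['frame', 'fx', 'fy', 'cx', 'cy', 'pose']
```

View pics/scene0.png

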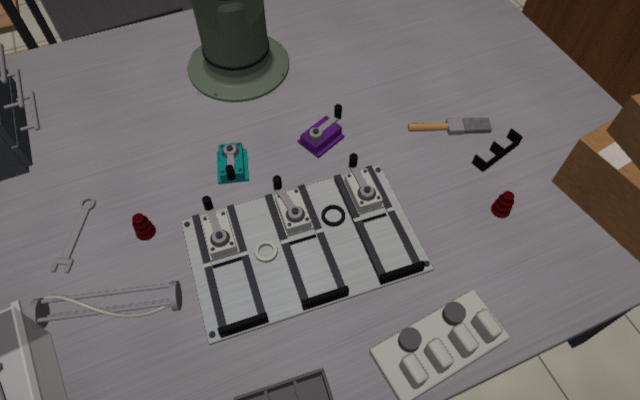

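View pics/side0.png

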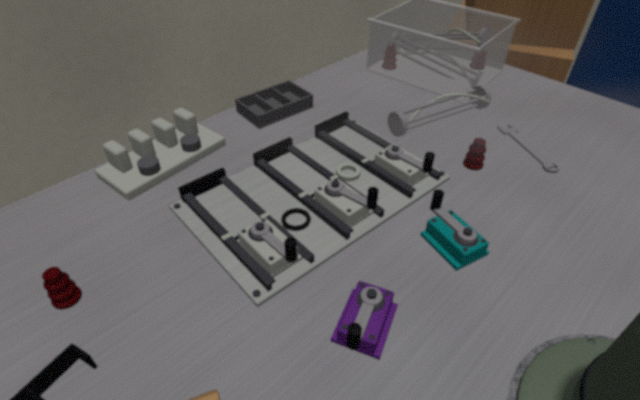

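Run:
```python
import cv2
a=cv2.imread("pics/scene0.png")
c=a[140:340,175:435]; cv2.imwrite("pics/sc_crop.png",cv2.resize(c,None,fx=3,fy=3,interpolation=cv2.INTER_CUBIC))
b=cv2.imread("pics/side0.png")
c=b[105:305,165:455]; c=cv2.convertScaleAbs(c,alpha=1.6); cv2.imwrite("pics/si_crop.png",cv2.resize(c,None,fx=2.7,fy=2.7,interpolation=cv2.INTER_CUBIC))
```

```text
(no output)
```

View pics/sc_crop.png

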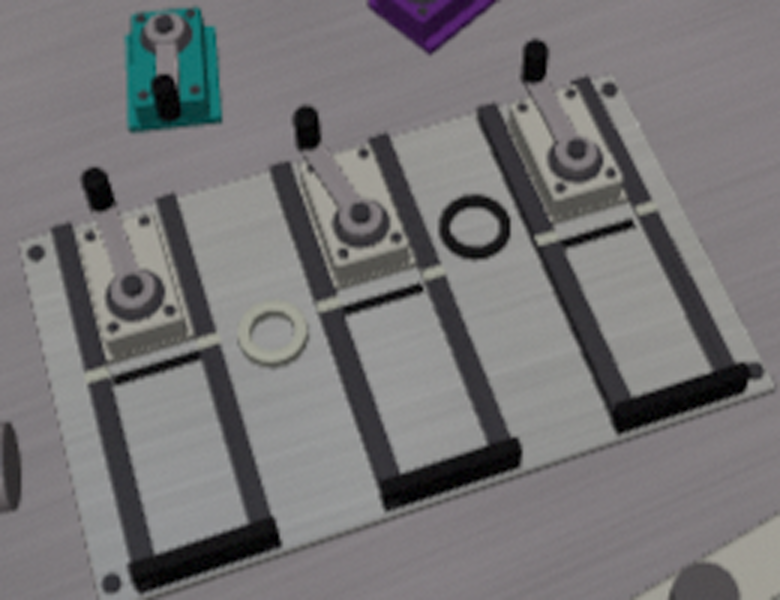

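View pics/si_crop.png

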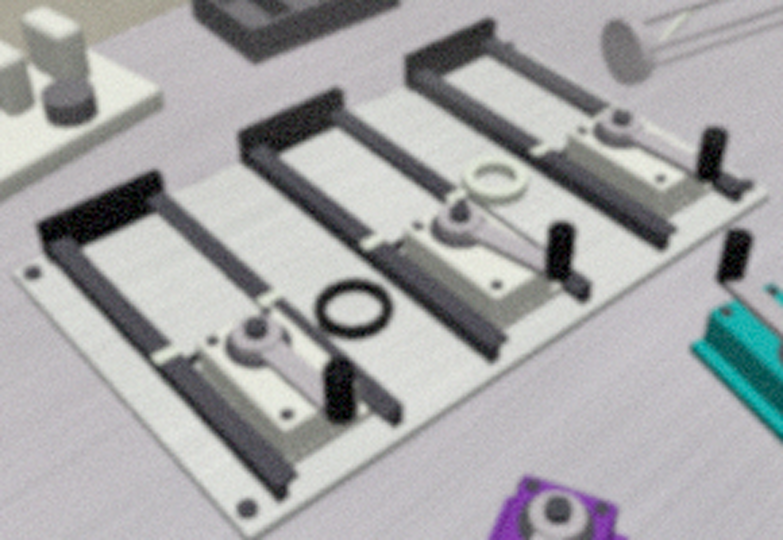

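```bash
cat > h.py <<'E'
import numpy as np,pickle
from scipy.optimize import least_squares
def proj(f,P):
    T=np.linalg.inv(f["pose"]);p=T[:3,:3]@np.array(P)+T[:3,3]
    return np.array([f["cx"]+f["fx"]*p[0]/-p[2], f["cy"]+f["fy"]*-p[1]/-p[2]])
def unproj(f,px,z):
    d=np.array([(px[0]-f["cx"])/f["fx"],-(px[1]-f["cy"])/f["fy"],-1.]);d=f["pose"][:3,:3]@d;o=f["pose"][:3,3]
    return o+d*(z-o[2])/d[2]
E
python3 - <<'E'
from h import *
S=pickle.load(open("scene0.pkl","rb"));D=pickle.load(open("side0.pkl","rb"))
s=lambda x,y:np.array([x/3+175-.33,y/3+140-.33]); d=lambda x,y:np.array([x/2.7+165-.3,y/2.7+105-.3])
obs=[(S,s(617,76),-.14,.23),(S,s(20,242),-.14,-.23),(S,s(775,388),.14,.23),(S,s(100,602),.14,-.23),
(D,d(14,272),.14,.23),(D,d(248,537),-.14,.23),(D,d(767,192),-.14,-.23)]
def w(p,x,y,z):
    c,q=np.cos(p[2]),np.sin(p[2]);return np.array([p[0]+c*x-q*y,p[1]+q*x+c*y,z])
fun=lambda p:np.concatenate([proj(f,w(p,x,y,.01))-px for f,px,x,y in obs])
r=least_squares(fun,[.6,0,0]);p=r.x;print(p,r.fun.reshape(-1,2).round(1).tolist())
inv=lambda P:(np.cos(p[2])*(P[0]-p[0])+np.sin(p[2])*(P[1]-p[1]),-np.sin(p[2])*(P[0]-p[0])+np.cos(p[2])*(P[1]-p[1]))
for n,L in [("S",[(95,177),(306,115),(535,48)]),("D",[(715,135),(563,230),(342,364)])]:
    f=S if n=="S" else D
    for a in L:
        P=unproj(f,(s if n=="S" else d)(*a),.083);print("pin",n,P.round(4),np.round(inv(P),4))
for a in [(133,287),(360,213),(577,150)]:
    for z in (.06,.065):
        P=unproj(S,s(*a),z);print("piv",P.round(4),np.round(inv(P),4))
for a,z in [((273,333),.022),((475,226),.018)]:
    P=unproj(S,s(*a),z);print("ring",P.round(4),np.round(inv(P),4))
E
```

```text
[ 0.57779998 -0.04919142 -0.07856347] [[-0.5, -2.0], [-0.1, -1.8], [1.1, -1.0], [0.4, 1.9], [-1.5, -2.2], [-0.3, -0.7], [2.4, -0.7]]
pin S [ 0.444  -0.2051  0.083 ] [-0.1212 -0.1659]
pin S [ 0.4523 -0.0565  0.083 ] [-0.1245 -0.0171]
pin S [0.4622 0.1148 0.083 ] [-0.1281  0.1544]
pin D [ 0.44   -0.1997  0.083 ] [-0.1255 -0.1609]
pin D [ 0.4486 -0.0528  0.083 ] [-0.1286 -0.0137]
pin D [0.4606 0.1151 0.083 ] [-0.1297  0.1545]
piv [ 0.5215 -0.2062  0.06  ] [-0.0438 -0.1609]
piv [ 0.5245 -0.2063  0.065 ] [-0.0408 -0.1608]
piv [ 0.5277 -0.0475  0.06  ] [-0.0501 -0.0022]
piv [ 0.5307 -0.0484  0.065 ] [-0.047  -0.0029]
piv [0.54   0.1116 0.06  ] [-0.0503  0.1573]
piv [0.5429 0.1097 0.065 ] [-0.0473  0.1556]
ring [ 0.5704 -0.1295  0.022 ] [-0.0011 -0.0806]
ring [0.5455 0.0317 0.018 ] [-0.0386  0.0781]
```

```bash
cat >> h.py <<'E'
from scipy.spatial.transform import Rotation as R
def rel(cur_pos,cur_rpy,P,yaw):
    A=R.from_euler('xyz',cur_rpy);B=R.from_euler('xyz',[np.pi,0,yaw])
    return np.r_[A.inv().apply(np.array(P)-cur_pos).round(4),(A.inv()*B).as_rotvec(degrees=True).round(2)].tolist()
E
python3 - <<'E'
from h import *
from workcell import bot
o=bot.observe()
print(rel(o["position"],o["tool_rot"],[.461,.115,.16],-.05))
E
```

```text
[-0.4227, -0.4076, 0.0712, -0.0, 0.09, 169.69]
```

Call:
{"api": "apply_moves", "payload": {"commands": [{"travel":[-0.423,-0.408,0.04],"twist":[0,0.09,169.7],"claw":0.045},{"travel":[-0.423,-0.408,0.04],"twist":[0,0.09,169.7],"claw":0.045},{"travel":[-0.423,-0.408,0.04],"twist":[0,0.09,169.7],"claw":0.045},{"travel":[-0.423,-0.408,0.04],"twist":[0,0.09,169.7],"claw":0.045},{"travel":[-0.423,-0.408,0.04],"twist":[0,0.09,169.7],"claw":0.045},{"travel":[-0.423,-0.408,0.04],"twist":[0,0.09,169.7],"claw":0.045},{"travel":[-0.423,-0.408,0.04],"twist":[0,0.09,169.7],"claw":0.045},{"travel":[-0.423,-0.408,0.04],"twist":[0,0.09,169.7],"claw":0.045},{"travel":[-0.423,-0.408,0.04],"twist":[0,0.09,169.7],"claw":0.045},{"travel":[-0.423,-0.408,0.04],"twist":[0,0.09,169.7],"claw":0.045}], "force": 20}}

```text
clock: 1.1
position: [0.4138, 0.1877, 0.1973]
tool_rot: [-3.141, -0.001, 1.406]
force: [1.5, 1.0, 0.8]
grip_width: 0.0453
```

Run:
```python
from h import *
from workcell import bot
o=bot.observe();print(o["clock"],o["qpos"].round(2),o["position"],o["tool_rot"])
print(rel(o["position"],o["tool_rot"],[.461,.115,.16],-.05))
```

```text
1.1 [-0.9   0.32  0.43  2.08 -0.19  0.77 -0.52] [0.41375344 0.18773051 0.19734579] [-3.14129984e+00 -8.15935135e-04  1.40587643e+00]
[-0.064, 0.0586, 0.0373, -0.05, -0.03, 83.42]
```

Call:
{"api": "apply_moves", "payload": {"commands": [{"travel":[-0.064,0.059,0.037],"twist":[0,0,83.4],"claw":0.045},{"travel":[-0.064,0.059,0.037],"twist":[0,0,83.4],"claw":0.045},{"travel":[-0.064,0.059,0.037],"twist":[0,0,83.4],"claw":0.045},{"travel":[-0.064,0.059,0.037],"twist":[0,0,83.4],"claw":0.045},{"travel":[-0.064,0.059,0.037],"twist":[0,0,83.4],"claw":0.045},{"travel":[-0.064,0.059,0.037],"twist":[0,0,83.4],"claw":0.045},{"travel":[-0.064,0.059,0.037],"twist":[0,0,83.4],"claw":0.045},{"travel":[-0.064,0.059,0.037],"twist":[0,0,83.4],"claw":0.045},{"travel":[-0.064,0.059,0.037],"twist":[0,0,83.4],"claw":0.045},{"travel":[-0.064,0.059,0.037],"twist":[0,0,83.4],"claw":0.045}]}}

```text
clock: 2.1
position: [0.461, 0.1171, 0.1601]
tool_rot: [-3.141, 0.001, -0.05]
force: [0.6, 0.1, 1.0]
grip_width: 0.0454
```

```bash
cat > look.py <<'E'
import sys
from h import *
from workcell import bot
import cv2
tag=sys.argv[1]
o=bot.observe();print(o["clock"],o["qpos"].round(2),o["position"].round(4),o["tool_rot"].round(4),o["force"].round(1),o["grip_width"])
for n in sys.argv[2:]:
    f=bot.grab_frame(n);pickle.dump((o,f),open(f"{tag}_{n}.pkl","wb"));cv2.imwrite(f"pics/{tag}_{n}.png",f["frame"])
    if n=="scene": cv2.imwrite(f"pics/{tag}_{n}c.png",cv2.resize(f["frame"][140:340,175:435],None,fx=3,fy=3,interpolation=cv2.INTER_CUBIC))
    if n=="side": cv2.imwrite(f"pics/{tag}_{n}c.png",cv2.resize(cv2.convertScaleAbs(f["frame"][105:305,165:455],alpha=1.6),None,fx=2.7,fy=2.7,interpolation=cv2.INTER_CUBIC))
    if n=="wrist": print({k:v for k,v in f.items() if k!="frame"})
E
python3 look.py t1 wrist
```

```text
2.1 [-0.96  0.52  0.8   2.08 -0.55  0.76 -1.43] [0.461  0.1171 0.1601] [-3.1413e+00  7.0000e-04 -4.9700e-02] [0.6 0.1 1. ] 0.04538421917664933
{'fx': 309.70691628693146, 'fy': 309.70691628693146, 'cx': 317.87333753591133, 'cy': 194.55044392430273, 'tool_from_camera': array([[-8.61474055e-04,  9.56361641e-01,  2.92184309e-01,
         7.40668064e-02],
       [ 9.99999460e-01,  9.93570429e-04, -3.03709176e-04,
         1.66369994e-04],
       [-5.80761495e-04,  2.92183890e-01, -9.56361980e-01,
        -1.42340811e-01],
       [ 0.00000000e+00,  0.00000000e+00,  0.00000000e+00,
         1.00000000e+00]])}
```

View pics/t1_wrist.png

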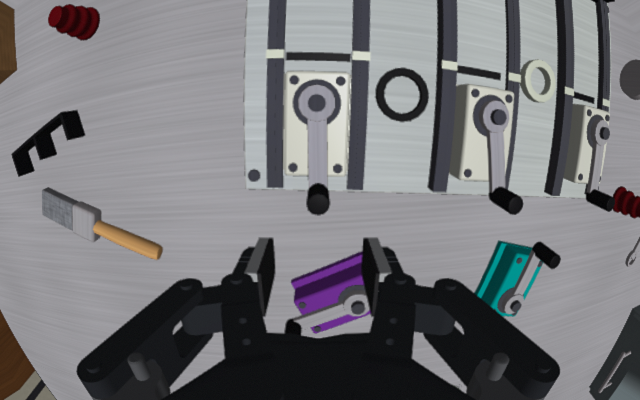

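```bash
cat >> h.py <<'E'
def wunproj(o,f,px,z):
    u=np.array([px[0]-f["cx"],px[1]-f["cy"]]);r=np.hypot(*u);t=r/f["fx"]
    d=np.array([np.sin(t)*u[0]/r,-np.sin(t)*u[1]/r,-np.cos(t)])
    A=R.from_euler('xyz',o["tool_rot"]).as_matrix();T=f["tool_from_camera"]
    d=A@T[:3,:3]@d;c=A@T[:3,3]+o["position"]
    return c+d*(z-c[2])/d[2]
E
python3 - <<'E'
from h import *
import pickle
o,f=pickle.load(open("t1_wrist.pkl","rb"))
for n,px,z in [("pinL",(318,205),.083),("pivL",(317,102),.062),("pinM",(514,204),.083),("pivM",(497,117),.062),("pinR",(608,203),.083),("pivR",(604,133),.062),
 ("cornFL",(246,190),.01),("frontedge R",(608,198),.01),("lineL",(317,56),.01),("stripeL",(275,54),.0255),("collar",(538,81),.022),("gask",(402,95),.018)]:
    print(n,wunproj(o,f,px,z).round(4))
E
```

```text
pinL [0.4598 0.1169 0.083 ]
pivL [0.5355 0.1138 0.062 ]
pinM [ 0.4508 -0.0532  0.083 ]
pivM [ 0.5237 -0.0411  0.062 ]
pinR [ 0.4424 -0.1988  0.083 ]
pivR [ 0.516  -0.1987  0.062 ]
cornFL [0.4541 0.1893 0.01  ]
frontedge R [ 0.4193 -0.2998  0.01  ]
lineL [0.5793 0.1117 0.01  ]
stripeL [0.5815 0.1486 0.0255]
collar [ 0.5638 -0.1231  0.022 ]
gask [0.5403 0.035  0.018 ]
```

Call:
{"api": "apply_moves", "payload": {"commands": [{"travel":[-0.001,0.0,0.05],"twist":[0,0,0],"claw":0.045},{"travel":[-0.001,0.0,0.1],"twist":[0,0,0],"claw":0.045},{"travel":[-0.001,0.0,0.1],"twist":[0,0,0],"claw":0.024},{"travel":[-0.001,0.0,0.1],"twist":[0,0,0],"claw":0.024},{"travel":[-0.001,0.0,0.1],"twist":[0,0,0],"claw":0.024}]}}

```text
clock: 2.65
position: [0.4613, 0.1171, 0.0624]
tool_rot: [-3.14, -0.002, -0.044]
force: [-0.0, -0.2, -0.6]
grip_width: 0.0241
```

```bash
python3 look.py t2 wrist
```

```text
2.65 [-0.81  0.67  0.6   2.14 -0.74  0.55 -1.27] [0.4613 0.1171 0.0624] [-3.1401e+00 -1.9000e-03 -4.3600e-02] [-0.  -0.2 -0.6] 0.024063519620784197
{'fx': 309.70691628693146, 'fy': 309.70691628693146, 'cx': 317.87333753591133, 'cy': 194.55044392430273, 'tool_from_camera': array([[-8.60222765e-04,  9.56360916e-01,  2.92186683e-01,
         7.40654185e-02],
       [ 9.99999461e-01,  9.92708652e-04, -3.05166046e-04,
         1.64155614e-04],
       [-5.81905128e-04,  2.92186263e-01, -9.56361255e-01,
        -1.42342031e-01],
       [ 0.00000000e+00,  0.00000000e+00,  0.00000000e+00,
         1.00000000e+00]])}
```

View pics/t2_wrist.png

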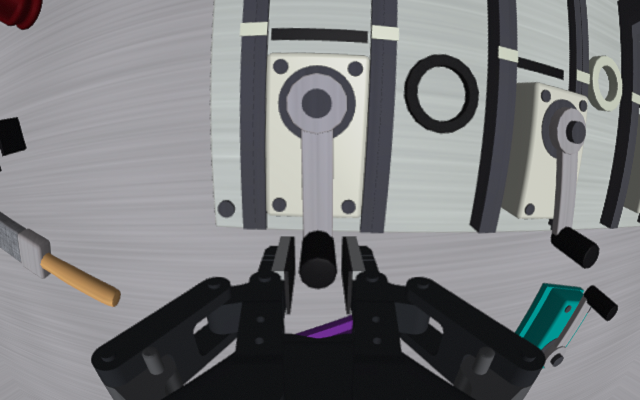

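Call:
{"api": "apply_moves", "payload": {"commands": [{"travel":[0.0007,0.0104,0],"twist":[0,0,-8],"claw":0.024},{"travel":[0.0029,0.0207,0],"twist":[0,0,-16],"claw":0.024},{"travel":[0.0065,0.0305,0],"twist":[0,0,-24],"claw":0.024},{"travel":[0.0114,0.0397,0],"twist":[0,0,-32],"claw":0.024},{"travel":[0.0143,0.0441,0],"twist":[0,0,-36],"claw":0.024},{"travel":[0.0175,0.0482,0],"twist":[0,0,-40],"claw":0.024},{"travel":[0.0175,0.0482,0],"twist":[0,0,-40],"claw":0.024}]}}

```text
clock: 3.4
position: [0.4767, 0.0679, 0.062]
tool_rot: [3.141, -0.003, 0.655]
force: [0.7, 1.2, -0.2]
grip_width: 0.0239
```

Call:
{"api": "apply_moves", "payload": {"commands": [{"travel":[0.0002,0.0052,0],"twist":[0,0,-4],"claw":0.024},{"travel":[0.0007,0.0104,0],"twist":[0,0,-8],"claw":0.024},{"travel":[0.0016,0.0156,0],"twist":[0,0,-12],"claw":0.024}]}}

```text
clock: 3.7
position: [0.4868, 0.0572, 0.0614]
tool_rot: [3.141, -0.001, 0.865]
force: [-0.7, 1.3, -0.5]
grip_width: 0.0241
```

Call:
{"api": "apply_moves", "payload": {"commands": [{"travel":[0.0002,0.0052,0],"twist":[0,0,-4],"claw":0.024},{"travel":[0.0007,0.0104,0],"twist":[0,0,-8],"claw":0.024},{"travel":[0.0016,0.0156,0],"twist":[0,0,-12],"claw":0.024}]}}

```text
clock: 4.0
position: [0.4997, 0.0482, 0.0614]
tool_rot: [3.141, -0.001, 1.074]
force: [-0.7, -0.3, -0.5]
grip_width: 0.0238
```

Call:
{"api": "apply_moves", "payload": {"commands": [{"travel":[0.0002,0.0052,0],"twist":[0,0,-4],"claw":0.024},{"travel":[0.0007,0.0104,0],"twist":[0,0,-8],"claw":0.024},{"travel":[0.0016,0.0156,0],"twist":[0,0,-12],"claw":0.024}]}}

```text
clock: 4.3
position: [0.5141, 0.0421, 0.0613]
tool_rot: [3.141, -0.0, 1.284]
force: [-0.8, 0.4, 0.6]
grip_width: 0.0243
```

```bash
python3 look.py t3 scene
```

```text
4.3 [-0.38  0.63  0.24  2.02 -0.29  0.52 -0.21] [0.5141 0.0421 0.0613] [ 3.1410e+00 -5.0000e-04  1.2837e+00] [-0.8  0.4  0.6] 0.0242745735785963
```

View pics/t3_scenec.png

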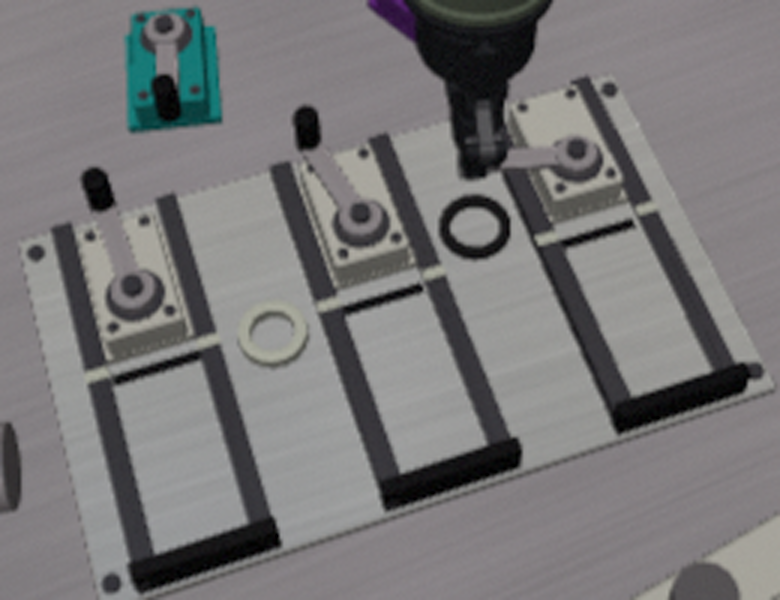

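Call:
{"api": "apply_moves", "payload": {"commands": [{"travel":[0.0007,0.0104,0],"twist":[0,0,-8],"claw":0.024},{"travel":[0.0029,0.0207,0],"twist":[0,0,-16],"claw":0.024},{"travel":[0.0045,0.0257,0],"twist":[0,0,-20],"claw":0.024},{"travel":[0.0055,0.0281,0],"twist":[0,0,-22],"claw":0.024},{"travel":[0.0065,0.0305,0],"twist":[0,0,-24],"claw":0.024},{"travel":[0.0065,0.0305,0],"twist":[0,0,-24],"claw":0.024}]}}

```text
clock: 4.95
position: [0.5449, 0.0396, 0.0605]
tool_rot: [3.141, -0.0, 1.701]
force: [0.3, -0.4, 0.3]
grip_width: 0.0242
```

```bash
python3 look.py t4 scene wrist
```

```text
4.95 [-0.28  0.65  0.14  1.94 -0.16  0.56  0.09] [0.5449 0.0396 0.0605] [ 3.1414e+00 -5.0000e-04  1.7012e+00] [ 0.3 -0.4  0.3] 0.024203366853319513
{'fx': 309.70691628693146, 'fy': 309.70691628693146, 'cx': 317.87333753591133, 'cy': 194.55044392430273, 'tool_from_camera': array([[-8.61325449e-04,  9.56251347e-01,  2.92545071e-01,
         7.43793813e-02],
       [ 9.99999594e-01,  7.46020617e-04,  5.05706277e-04,
        -4.27612400e-04],
       [ 2.65337655e-04,  2.92545388e-01, -9.56251602e-01,
        -1.42341076e-01],
       [ 0.00000000e+00,  0.00000000e+00,  0.00000000e+00,
         1.00000000e+00]])}
```

View pics/t4_wrist.png

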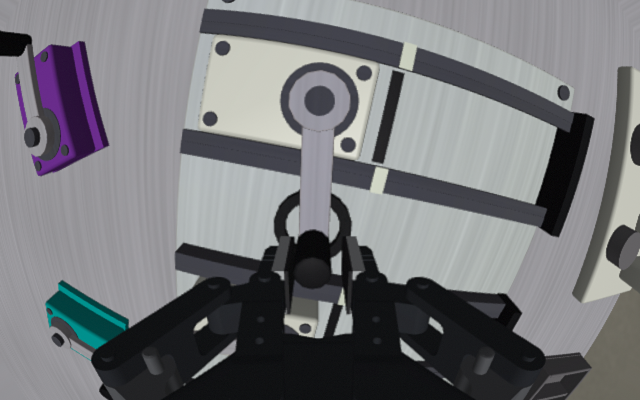

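Run:
```python
from h import *
o,f=pickle.load(open("t4_wrist.pkl","rb"))
p=wunproj(o,f,(313,274),.083);q=wunproj(o,f,(320,100),.062);d=q-p
print(p,q,np.hypot(*d[:2]),np.arctan2(d[1],d[0])+.079)
# along lane edges: rail line direction
a=wunproj(o,f,(204,22),.0255);b=wunproj(o,f,(570,120),.0255);print(np.arctan2(*(b-a)[1::-1]))
a=wunproj(o,f,(183,142),.0255);b=wunproj(o,f,(545,215),.0255);print(np.arctan2(*(b-a)[1::-1]))
```

```text
[0.54219615 0.03959193 0.083     ] [0.53559587 0.11461642 0.062     ] 0.07531426227265127 1.7375453609384692
-0.06473745488923661
-0.06391839330384537
```

Run:
```python
from h import *
from workcell import bot
o=bot.observe()
print(rel(o["position"],o["tool_rot"],[.451,-.054,.13],.16))
```

```text
[-0.0807, -0.1049, -0.0697, -0.03, -0.01, 88.23]
```

Call:
{"api": "apply_moves", "payload": {"commands": [{"travel":[0,0,-0.04],"twist":[0,0,0],"claw":0.045},{"travel":[0,0,-0.07],"twist":[0,0,0],"claw":0.045},{"travel":[-0.081,-0.105,-0.07],"twist":[0,0,88.2],"claw":0.045},{"travel":[-0.081,-0.105,-0.07],"twist":[0,0,88.2],"claw":0.045},{"travel":[-0.081,-0.105,-0.07],"twist":[0,0,88.2],"claw":0.045},{"travel":[-0.081,-0.105,-0.07],"twist":[0,0,88.2],"claw":0.045},{"travel":[-0.081,-0.105,-0.07],"twist":[0,0,88.2],"claw":0.045},{"travel":[-0.081,-0.105,-0.07],"twist":[0,0,88.2],"claw":0.045},{"travel":[-0.081,-0.105,-0.07],"twist":[0,0,88.2],"claw":0.045},{"travel":[-0.081,-0.105,-0.07],"twist":[0,0,88.2],"claw":0.045}]}}

```text
clock: 6.05
position: [0.4512, -0.0545, 0.1303]
tool_rot: [-3.141, -0.0, 0.494]
force: [-0.8, 0.8, 0.0]
grip_width: 0.0452
```

Run:
```python
from h import *
from workcell import bot
o=bot.observe()
print(rel(o["position"],o["tool_rot"],[.451,-.054,.13],.16))
```

```text
[0.0001, -0.0005, 0.0003, -0.04, -0.01, 19.12]
```

Call:
{"api": "apply_moves", "payload": {"commands": [{"travel":[0,0,0],"twist":[0,0,8],"claw":0.045},{"travel":[0,0,0],"twist":[0,0,16],"claw":0.045},{"travel":[0,0,0],"twist":[0,0,19.1],"claw":0.045}]}}

```text
clock: 6.35
position: [0.4511, -0.0544, 0.1302]
tool_rot: [-3.141, 0.0, 0.161]
force: [0.6, -0.7, -0.1]
grip_width: 0.0447
```

```bash
python3 look.py t5 wrist
```

```text
6.35 [-0.46  0.49  0.6   2.15 -0.47  0.63 -0.95] [ 0.4511 -0.0544  0.1302] [-3.141e+00  2.000e-04  1.613e-01] [ 0.6 -0.7 -0.1] 0.0447127278824516
{'fx': 309.70691628693146, 'fy': 309.70691628693146, 'cx': 317.87333753591133, 'cy': 194.55044392430273, 'tool_from_camera': array([[-8.61263055e-04,  9.56327208e-01,  2.92296989e-01,
         7.40410357e-02],
       [ 9.99999487e-01,  9.79663782e-04, -2.58697554e-04,
         7.80883912e-05],
       [-5.33752284e-04,  2.92296617e-01, -9.56327561e-01,
        -1.42341073e-01],
       [ 0.00000000e+00,  0.00000000e+00,  0.00000000e+00,
         1.00000000e+00]])}
```

View pics/t5_wrist.png

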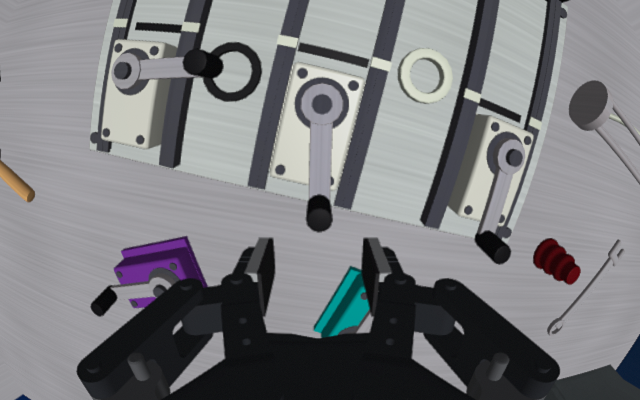

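Run:
```python
from h import *
o,f=pickle.load(open("t5_wrist.pkl","rb"))
def ang(a,b):
    p=wunproj(o,f,a,.083);q=wunproj(o,f,b,.062);d=q-p
    print(p.round(4),q.round(4),np.hypot(*d[:2]),np.arctan2(d[1],d[0]))
ang((319,219),(321,103)); ang((496,250),(515,157)); ang((207,65),(122,70))
```

```text
[ 0.4505 -0.0553  0.083 ] [ 0.5243 -0.0448  0.062 ] 0.07454240207469291 0.14226444577899422
[ 0.4446 -0.1962  0.083 ] [ 0.5166 -0.2029  0.062 ] 0.07233043448013067 -0.09259545329343978
[0.5395 0.03   0.083 ] [0.5352 0.1111 0.062 ] 0.08123009556554454 1.6237804439717851
```

Call:
{"api": "apply_moves", "payload": {"commands": [{"travel":[-0.001,0.001,0.04],"twist":[0,0,1],"claw":0.045},{"travel":[-0.001,0.001,0.069],"twist":[0,0,1],"claw":0.045},{"travel":[-0.001,0.001,0.069],"twist":[0,0,1],"claw":0.024},{"travel":[-0.001,0.001,0.069],"twist":[0,0,1],"claw":0.024},{"travel":[-0.001,0.001,0.069],"twist":[0,0,1],"claw":0.024}]}}

```text
clock: 6.9
position: [0.451, -0.0559, 0.0625]
tool_rot: [-3.141, -0.001, 0.151]
force: [0.7, -0.5, -0.3]
grip_width: 0.0243
```

Call:
{"api": "apply_moves", "payload": {"commands": [{"travel":[0.0007,0.0104,0],"twist":[0,0,-8],"claw":0.024},{"travel":[0.0029,0.0207,0],"twist":[0,0,-16],"claw":0.024},{"travel":[0.0065,0.0305,0],"twist":[0,0,-24],"claw":0.024},{"travel":[0.009,0.0352,0],"twist":[0,0,-28],"claw":0.024},{"travel":[0.009,0.0352,0],"twist":[0,0,-28],"claw":0.024}]}}

```text
clock: 7.4
position: [0.4654, -0.0898, 0.0625]
tool_rot: [3.141, -0.002, 0.64]
force: [0.3, 0.8, -0.8]
grip_width: 0.0242
```

Call:
{"api": "apply_moves", "payload": {"commands": [{"travel":[0.0002,0.0052,0],"twist":[0,0,-4],"claw":0.024},{"travel":[0.0007,0.0104,0],"twist":[0,0,-8],"claw":0.024},{"travel":[0.0016,0.0156,0],"twist":[0,0,-12],"claw":0.024}]}}

```text
clock: 7.7
position: [0.4753, -0.1004, 0.062]
tool_rot: [-3.141, -0.0, 0.85]
force: [-2.6, 2.9, 0.8]
grip_width: 0.0244
```

Call:
{"api": "apply_moves", "payload": {"commands": [{"travel":[0.0002,0.0052,0],"twist":[0,0,-4],"claw":0.024},{"travel":[0.0002,0.0052,0],"twist":[0,0,-4],"claw":0.024}]}}

```text
clock: 7.9
position: [0.4773, -0.1027, 0.0615]
tool_rot: [-3.137, 0.001, 0.919]
force: [-9.8, 6.0, 4.5]
grip_width: 0.024
```

```bash
python3 look.py t6 wrist|head -1
```

```text
7.9 [-0.1   0.61  0.26  2.09 -0.32  0.49 -0.25] [ 0.4773 -0.1027  0.0615] [-3.1367e+00  7.0000e-04  9.1930e-01] [-9.8  6.   4.5] 0.02403947501027223
```

View pics/t6_wrist.png

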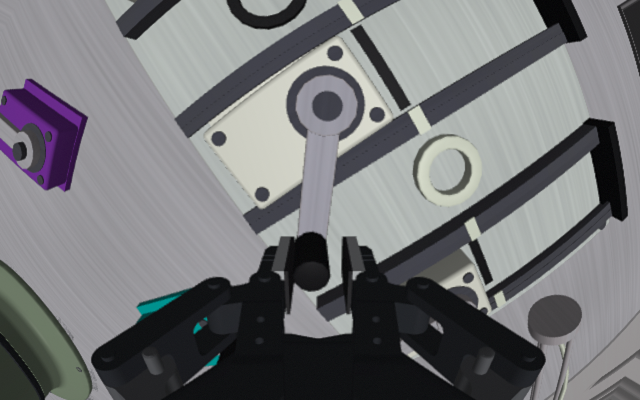

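Run:
```python
from h import *
o,f=pickle.load(open("t6_wrist.pkl","rb"))
p=wunproj(o,f,(312,275),.083);q=wunproj(o,f,(328,105),.062);d=q-p
print(p,q,np.hypot(*d[:2]),np.arctan2(d[1],d[0])+.079)
```

```text
[ 0.47440114 -0.10183589  0.083     ] [ 0.5250502  -0.04729959  0.062     ] 0.0744280546550222 0.9013375595220149
```

Run:
```python
from h import *
from workcell import bot
S=pickle.load(open("scene0.pkl","rb"))
print(unproj(S,(232,160),.03),unproj(S,(232,143),.03),unproj(S,(322,136),.03),unproj(S,(345,135),.03))
o=bot.observe()
print(rel(o["position"],o["tool_rot"],[.43,-.032,.12],-.075))
```

```text
[ 0.32828023 -0.12144222  0.03      ] [ 0.2807011  -0.10608557  0.03      ] [0.3441652  0.09430499 0.03      ] [0.36281029 0.14520185 0.03      ]
[0.0273, -0.0808, -0.0582, -0.22, 0.16, 56.86]
```

Call:
{"api": "apply_moves", "payload": {"commands": [{"travel":[0,-0.005,0],"twist":[0,0,0],"claw":0.03},{"travel":[0,-0.005,-0.03],"twist":[0,0,0],"claw":0.03},{"travel":[0,-0.005,-0.06],"twist":[0,0,0],"claw":0.03},{"travel":[0.027,-0.081,-0.06],"twist":[0,0,57],"claw":0.0},{"travel":[0.027,-0.081,-0.06],"twist":[0,0,57],"claw":0.0},{"travel":[0.027,-0.081,-0.06],"twist":[0,0,57],"claw":0.0},{"travel":[0.027,-0.081,-0.06],"twist":[0,0,57],"claw":0.0},{"travel":[0.027,-0.081,-0.06],"twist":[0,0,57],"claw":0.0},{"travel":[0.027,-0.081,-0.06],"twist":[0,0,57],"claw":0.0},{"travel":[0.027,-0.081,-0.06],"twist":[0,0,57],"claw":0.0}]}}

```text
clock: 8.95
position: [0.4314, -0.0329, 0.1219]
tool_rot: [-3.141, -0.001, -0.084]
force: [0.3, 0.7, -0.5]
grip_width: 0.0
```

```bash
python3 look.py t7 wrist|head -1;python3 - <<'E'
from h import *
from workcell import bot
o=bot.observe()
print(rel(o["position"],o["tool_rot"],[.43,-.032,.033],-.075))
E
```

```text
8.95 [-0.54  0.48  0.62  2.21 -0.51  0.59 -1.19] [ 0.4314 -0.0329  0.1219] [-3.1406e+00 -1.0000e-03 -8.3800e-02] [ 0.3  0.7 -0.5] 3.0823453623302955e-05
[-0.0015, -0.0007, 0.0887, -0.05, -0.04, -0.75]
```

View pics/t7_wrist.png

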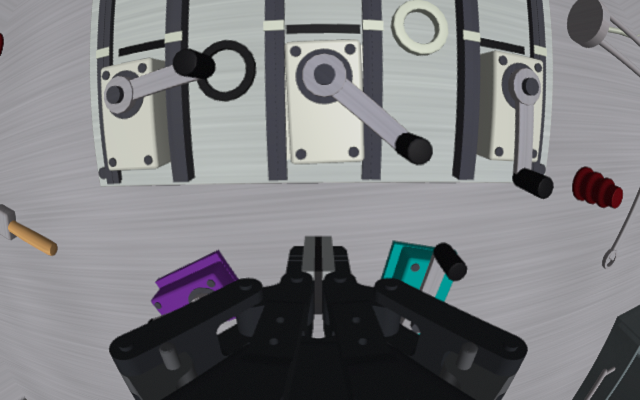

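Call:
{"api": "apply_moves", "payload": {"commands": [{"travel":[-0.001,-0.004,0.045],"twist":[0,0,-0.5],"claw":0.0},{"travel":[-0.001,-0.004,0.086],"twist":[0,0,-0.5],"claw":0.0},{"travel":[-0.001,-0.004,0.086],"twist":[0,0,-0.5],"claw":0.0}]}}

```text
clock: 9.3
position: [0.4285, -0.0291, 0.0327]
tool_rot: [-3.141, 0.005, -0.067]
force: [0.9, -0.2, 0.9]
grip_width: 0.0001
```

```bash
python3 look.py t8 wrist|head -1
```

```text
9.3 [-0.37  0.64  0.4   2.25 -0.69  0.38 -1.03] [ 0.4285 -0.0291  0.0327] [-3.1414  0.0054 -0.067 ] [ 0.9 -0.2  0.9] 0.00014605423202543194
```

View pics/t8_wrist.png

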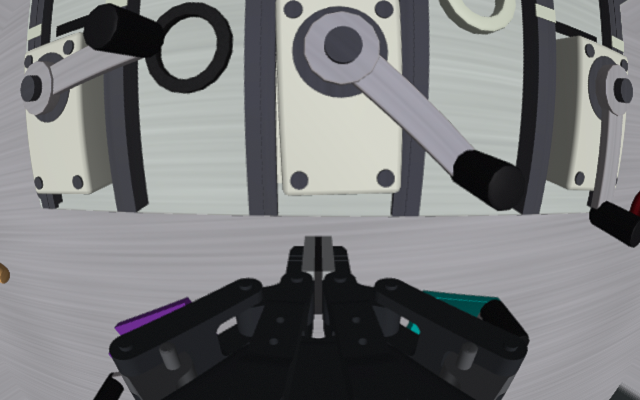

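Call:
{"api": "apply_moves", "payload": {"commands": [{"travel":[0.01,0,0],"twist":[0,0,0],"claw":0.0},{"travel":[0.018,0,0],"twist":[0,0,0],"claw":0.0},{"travel":[0.026,0,0],"twist":[0,0,0],"claw":0.0},{"travel":[0.034,0,0],"twist":[0,0,0],"claw":0.0},{"travel":[0.042,0,0],"twist":[0,0,0],"claw":0.0}]}}

```text
clock: 9.85
position: [0.4708, -0.0312, 0.0362]
tool_rot: [-3.139, 0.005, -0.067]
force: [-16.3, 3.5, 10.9]
grip_width: -0.0002
```

```bash
python3 look.py t9 wrist|head -1
```

```text
9.85 [-0.38  0.68  0.44  2.14 -0.66  0.46 -1.06] [ 0.4708 -0.0312  0.0362] [-3.1393  0.0046 -0.0666] [-16.3   3.5  10.9] -0.00016477159064106706
```

View pics/t9_wrist.png

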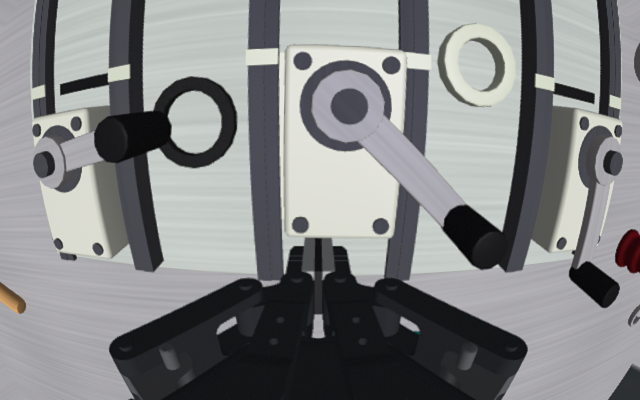

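Call:
{"api": "apply_moves", "payload": {"commands": [{"travel":[0.008,0,0.002],"twist":[0,0,0],"claw":0.0},{"travel":[0.016,0,0.004],"twist":[0,0,0],"claw":0.0},{"travel":[0.024,0,0.004],"twist":[0,0,0],"claw":0.0},{"travel":[0.032,0,0.004],"twist":[0,0,0],"claw":0.0},{"travel":[0.04,0,0.004],"twist":[0,0,0],"claw":0.0}]}}

```text
clock: 10.4
position: [0.5127, -0.0345, 0.0323]
tool_rot: [-3.141, 0.001, -0.067]
force: [-4.5, 1.5, -1.1]
grip_width: 0.0003
```

```bash
python3 look.py t10 wrist|head -1
```

```text
10.4 [-0.38  0.73  0.46  2.04 -0.65  0.52 -1.08] [ 0.5127 -0.0345  0.0323] [-3.1408e+00  9.0000e-04 -6.6700e-02] [-4.5  1.5 -1.1] 0.00033709098234968306
```

View pics/t10_wrist.png

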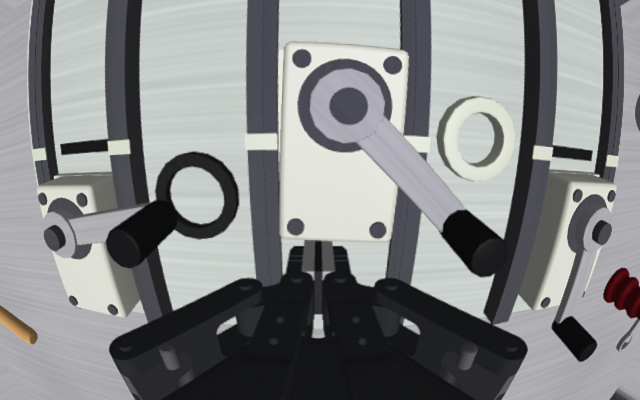

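Call:
{"api": "apply_moves", "payload": {"commands": [{"travel":[0.008,0,-0.001],"twist":[0,0,0],"claw":0.0},{"travel":[0.016,0,-0.001],"twist":[0,0,0],"claw":0.0},{"travel":[0.024,0,-0.001],"twist":[0,0,0],"claw":0.0},{"travel":[0.032,0,-0.001],"twist":[0,0,0],"claw":0.0},{"travel":[0.04,0,-0.001],"twist":[0,0,0],"claw":0.0},{"travel":[0.048,0,-0.001],"twist":[0,0,0],"claw":0.0},{"travel":[0.056,0,-0.001],"twist":[0,0,0],"claw":0.0},{"travel":[0.06,0,-0.001],"twist":[0,0,0],"claw":0.0}]}}

```text
clock: 11.25
position: [0.5725, -0.039, 0.0323]
tool_rot: [-3.141, 0.001, -0.067]
force: [-9.0, 1.2, 3.5]
grip_width: 0.0003
```

```bash
python3 look.py t11 wrist scene|head -1
```

```text
11.25 [-0.37  0.8   0.49  1.88 -0.62  0.62 -1.12] [ 0.5725 -0.039   0.0323] [-3.141e+00  1.100e-03 -6.750e-02] [-9.   1.2  3.5] 0.00028188758481409416
```

View pics/t11_wrist.png

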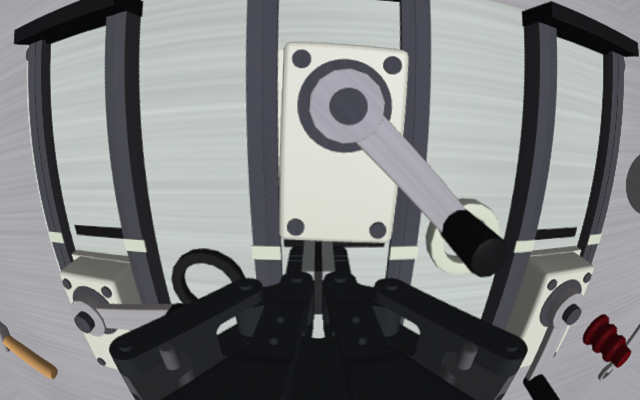

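View pics/t11_scenec.png

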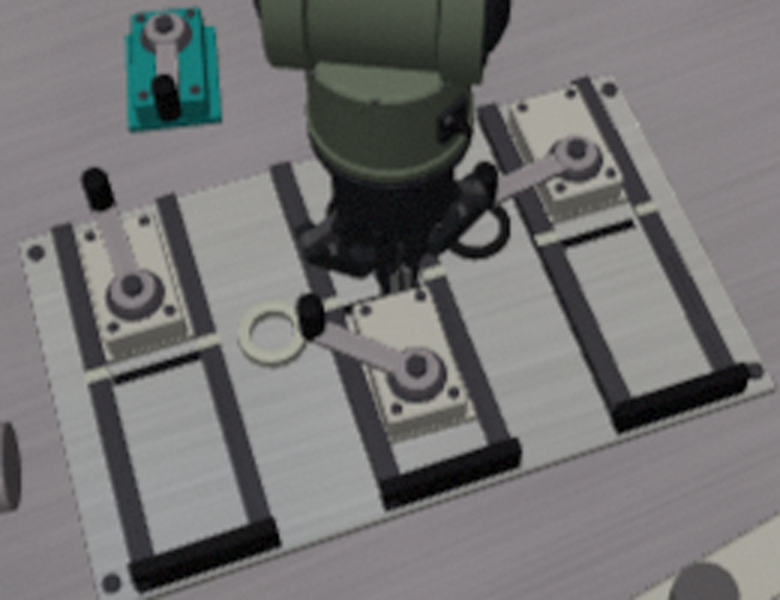

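Run:
```python
from h import *
o,f=pickle.load(open("t11_wrist.pkl","rb"))
U=lambda a,z:wunproj(o,f,a,z)
c=(U((350,105),.062));m1=U((266,253),.0255);m2=U((405,253),.0255);m=(m1+m2)/2
pin=U((492,259),.083);print(c,m1,m2,pin);d=c-m;print("piv past line",d[0]*.997-d[1]*.075, "centre jig x",d[0]*.997-d[1]*.075-.018-.010)
e=c-pin;print(np.hypot(*e[:2]),np.arctan2(e[1],e[0])+.075)
```

```text
[ 0.64496135 -0.05571166  0.062     ] [ 0.56958173 -0.01055552  0.0255    ] [ 0.56369538 -0.08721497  0.0255    ] [ 0.58850527 -0.10659273  0.083     ]
piv past line 0.07859980848576635 centre jig x 0.05059980848576635
0.07600113380061471 0.8085055489926221
```

Run:
```python
from h import *
from workcell import bot
o=bot.observe()
print(rel(o["position"],o["tool_rot"],[.443,-.198,.125],-.05))
```

```text
[-0.1189, 0.1673, -0.0927, -0.02, 0.02, -1.0]
```

Call:
{"api": "apply_moves", "payload": {"commands": [{"travel":[-0.02,0,0],"twist":[0,0,0],"claw":0.0},{"travel":[-0.025,0,-0.045],"twist":[0,0,0],"claw":0.0},{"travel":[-0.03,0,-0.093],"twist":[0,0,0],"claw":0.02},{"travel":[-0.119,0.167,-0.093],"twist":[0,0,-1],"claw":0.045},{"travel":[-0.119,0.167,-0.093],"twist":[0,0,-1],"claw":0.045},{"travel":[-0.119,0.167,-0.093],"twist":[0,0,-1],"claw":0.045},{"travel":[-0.119,0.167,-0.093],"twist":[0,0,-1],"claw":0.045},{"travel":[-0.119,0.167,-0.093],"twist":[0,0,-1],"claw":0.045},{"travel":[-0.119,0.167,-0.093],"twist":[0,0,-1],"claw":0.045}]}}

```text
clock: 12.25
position: [0.4429, -0.1987, 0.1257]
tool_rot: [3.142, -0.001, -0.052]
force: [0.5, 0.1, -0.2]
grip_width: 0.0452
```

```bash
python3 look.py t12 wrist|head -1
```

```text
12.25 [-0.14  0.54  0.6   2.08 -0.49  0.66 -0.84] [ 0.4429 -0.1987  0.1257] [ 3.1415e+00 -1.4000e-03 -5.2200e-02] [ 0.5  0.1 -0.2] 0.0451837794311858
```

View pics/t12_wrist.png

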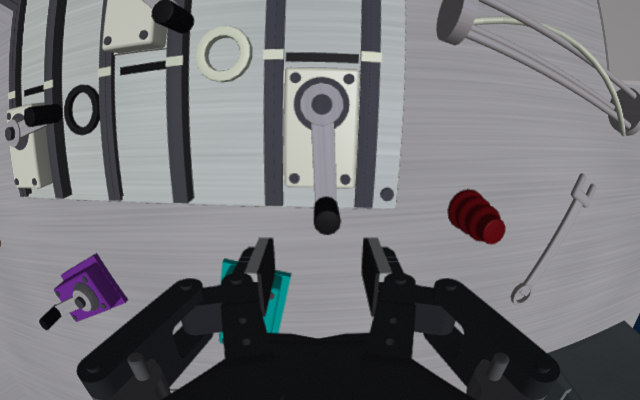

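Run:
```python
from h import *
from workcell import bot
o,f=pickle.load(open("t12_wrist.pkl","rb"))
p=wunproj(o,f,(327,223),.083);q=wunproj(o,f,(322,104),.062);d=q-p
a=np.arctan2(d[1],d[0]);print(p,q,np.hypot(*d[:2]),a)
print(rel(o["position"],o["tool_rot"],[p[0],p[1],.061],a))
```

```text
[ 0.44100197 -0.20467291  0.083     ] [ 0.51595802 -0.20548343  0.062     ] 0.07496043794381847 -0.010812783007852529
[-0.0017, 0.0061, 0.0647, 0.01, -0.08, -2.37]
```

Call:
{"api": "apply_moves", "payload": {"commands": [{"travel":[-0.002,0.006,0.03],"twist":[0,0,-2.4],"claw":0.045},{"travel":[-0.002,0.006,0.065],"twist":[0,0,-2.4],"claw":0.045},{"travel":[-0.002,0.006,0.065],"twist":[0,0,-2.4],"claw":0.024},{"travel":[-0.002,0.006,0.065],"twist":[0,0,-2.4],"claw":0.024},{"travel":[-0.002,0.006,0.065],"twist":[0,0,-2.4],"claw":0.024}]}}

```text
clock: 12.8
position: [0.4409, -0.2034, 0.0614]
tool_rot: [-3.142, -0.001, -0.008]
force: [-0.3, 0.2, -0.1]
grip_width: 0.024
```

Call:
{"api": "apply_moves", "payload": {"commands": [{"travel":[0.0007,0.0104,0],"twist":[0,0,-8],"claw":0.024},{"travel":[0.0029,0.0207,0],"twist":[0,0,-16],"claw":0.024},{"travel":[0.0065,0.0305,0],"twist":[0,0,-24],"claw":0.024},{"travel":[0.0114,0.0397,0],"twist":[0,0,-32],"claw":0.024},{"travel":[0.0175,0.0482,0],"twist":[0,0,-40],"claw":0.024},{"travel":[0.021,0.0521,0],"twist":[0,0,-44],"claw":0.024},{"travel":[0.0248,0.0557,0],"twist":[0,0,-48],"claw":0.024}]}}

```text
clock: 13.5
position: [0.4649, -0.2599, 0.0616]
tool_rot: [3.141, 0.0, 0.833]
force: [-1.6, 0.1, -0.3]
grip_width: 0.0241
```

Call:
{"api": "apply_moves", "payload": {"commands": [{"travel":[0.0002,0.0052,0],"twist":[0,0,-4],"claw":0.024},{"travel":[0.0007,0.0104,0],"twist":[0,0,-8],"claw":0.024},{"travel":[0.0016,0.0156,0],"twist":[0,0,-12],"claw":0.024},{"travel":[0.0029,0.0207,0],"twist":[0,0,-16],"claw":0.024}]}}

```text
clock: 13.9
position: [0.4821, -0.2716, 0.0616]
tool_rot: [3.141, 0.001, 1.112]
force: [-2.8, 0.1, 0.3]
grip_width: 0.024
```

Call:
{"api": "apply_moves", "payload": {"commands": [{"travel":[0.0007,0.0104,0],"twist":[0,0,-8],"claw":0.024},{"travel":[0.0029,0.0207,0],"twist":[0,0,-16],"claw":0.024},{"travel":[0.0065,0.0305,0],"twist":[0,0,-24],"claw":0.024},{"travel":[0.0088,0.0352,0],"twist":[0,0,-28],"claw":0.024},{"travel":[0.0114,0.0397,0],"twist":[0,0,-32],"claw":0.024},{"travel":[0.0121,0.0409,0],"twist":[0,0,-33],"claw":0.024}]}}

```text
clock: 14.5
position: [0.5243, -0.279, 0.0615]
tool_rot: [3.141, 0.001, 1.687]
force: [-0.7, -0.2, 0.8]
grip_width: 0.0237
```

```bash
python3 look.py t13 wrist|head -1
```

```text
14.5 [ 0.37  0.7   0.03  1.81 -0.03  0.64  0.53] [ 0.5243 -0.279   0.0615] [3.1410e+00 1.5000e-03 1.6869e+00] [-0.7 -0.2  0.8] 0.023674798471945698
```

View pics/t13_wrist.png

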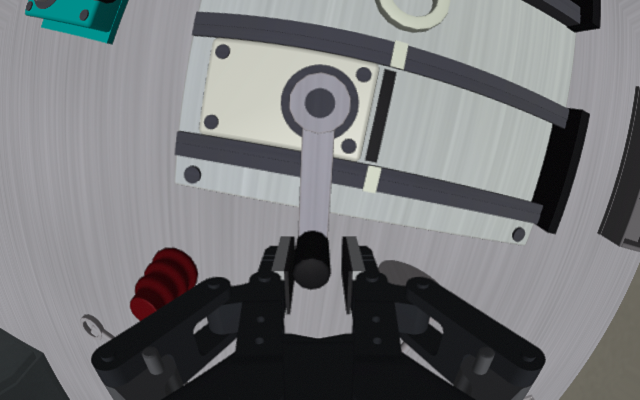

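Call:
{"api": "apply_moves", "payload": {"commands": [{"travel":[0,-0.002,0],"twist":[0,0,0],"claw":0.03},{"travel":[0,-0.002,0],"twist":[0,0,0],"claw":0.03},{"travel":[0,-0.002,-0.04],"twist":[0,0,0],"claw":0.03},{"travel":[0,-0.002,-0.09],"twist":[0,0,0],"claw":0.045},{"travel":[-0.05,-0.05,-0.14],"twist":[0,0,0],"claw":0.045},{"travel":[-0.07,-0.1,-0.18],"twist":[0,0,0],"claw":0.045},{"travel":[-0.07,-0.15,-0.22],"twist":[0,0,0],"claw":0.045},{"travel":[-0.07,-0.15,-0.22],"twist":[0,0,0],"claw":0.045},{"travel":[-0.07,-0.15,-0.22],"twist":[0,0,0],"claw":0.045}]}}

```text
clock: 15.45
position: [0.3793, -0.3678, 0.2835]
tool_rot: [3.14, 0.003, 1.679]
force: [0.4, -0.8, -1.3]
grip_width: 0.045
```

```bash
python3 look.py t14 scene side wrist|head -1
```

```text
15.45 [ 0.59  0.31  0.08  1.8  -0.03  1.03  0.79] [ 0.3793 -0.3678  0.2835] [3.1398e+00 2.8000e-03 1.6791e+00] [ 0.4 -0.8 -1.3] 0.04502126434698595
```

View pics/t14_scenec.png

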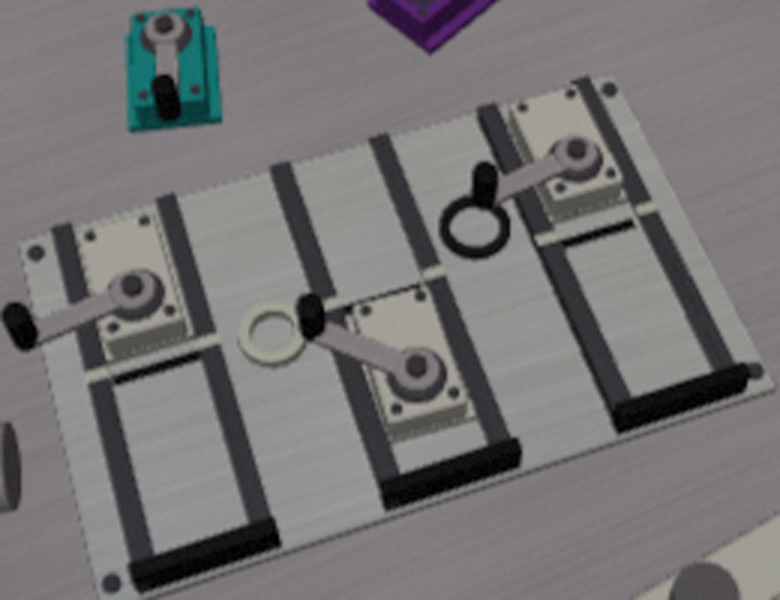

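View pics/t14_wrist.png

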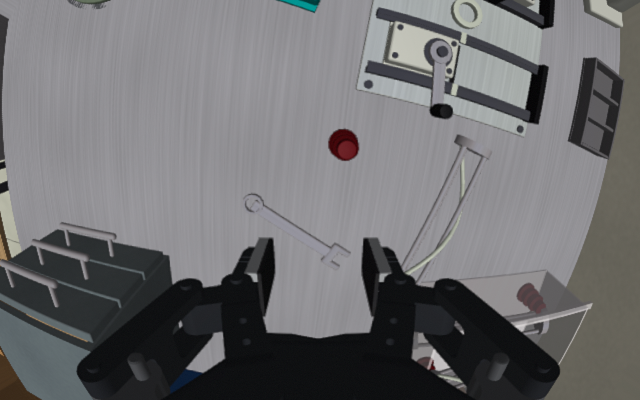

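View pics/t14_sidec.png

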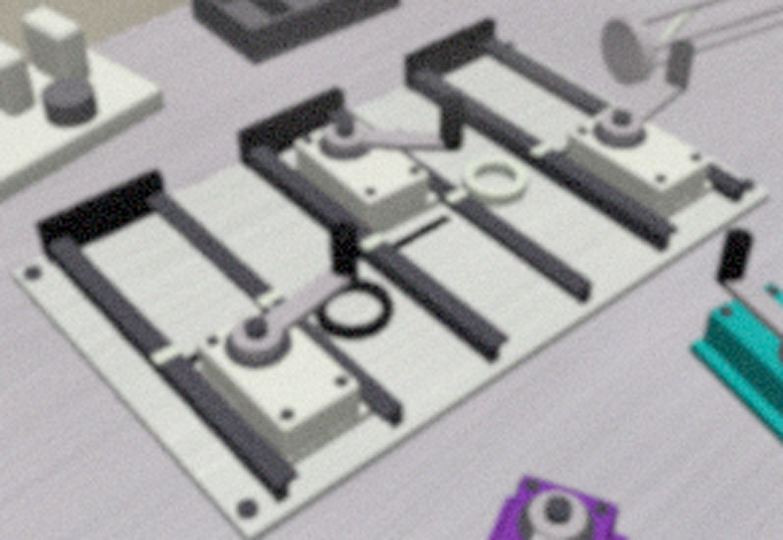

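Run:
```python
from h import *
S=pickle.load(open("t14_scene.pkl","rb"))[1];D=pickle.load(open("t14_side.pkl","rb"))[1]
s=lambda x,y:np.array([x/3+175-.33,y/3+140-.33]); d=lambda x,y:np.array([x/2.7+165-.3,y/2.7+105-.3])
for n,f,a,b in [("R",S,s(15,312),s(133,287)),("M",S,s(310,302),s(417,365)),("L",S,s(485,170),s(577,150)),
 ("R",D,d(680,47),d(622,118)),("M",D,d(452,100),d(345,125)),("L",D,d(344,230),d(256,325))]:
    p=unproj(f,a,.083);q=unproj(f,b,.063);e=q-p;print(n,p.round(3),q.round(3),np.hypot(*e[:2]).round(4),np.arctan2(e[1],e[0])+.075)
```

```text
R [ 0.523 -0.28   0.083] [ 0.523 -0.206  0.063] 0.0743 1.6402396429962938
M [ 0.591 -0.106  0.083] [ 0.649 -0.057  0.063] 0.0765 0.7687288262066179
L [0.543 0.038 0.083] [0.542 0.11  0.063] 0.0721 1.6661231381190427
R [ 0.521 -0.274  0.083] [ 0.511 -0.196  0.063] 0.0785 1.7702491721519023
M [ 0.591 -0.105  0.083] [ 0.642 -0.051  0.063] 0.0742 0.8859021061405642
L [0.541 0.041 0.083] [0.532 0.118 0.063] 0.0774 1.759108791648843
```

Run:
```python
from h import *
o,f=pickle.load(open("t13_wrist.pkl","rb"))
p=wunproj(o,f,(312,275),.083);q=wunproj(o,f,(320,102),.062);d=q-p
print(np.arctan2(d[1],d[0])+.075,q)
from workcell import bot
print(bot.job_done())
```

```text
1.7128592798059008 [ 0.51618406 -0.20480972  0.062     ]
the job is handed in; nothing more can be done
None
```

I tried all three arms, moved the binding unit into the reject bay and handed the job in at about 15.6 s. The simulator gives no verdict, so the results below rest on my own camera and force checks.

| Unit (jig lane) | Arm | Last measured arm angle | Unit position |
|---|---|---|---|
| Left (y = +160 mm) | sound, swung all the way round | about 1.71–1.74 rad | unmoved, in the test position |
| Middle (y = 0) | bound part-way, resisting with about 11 N | about 0.90 rad when it bound, about 0.83 rad at the end | centre at about +50 mm, past the line |
| Right (y = -160 mm) | sound, swung all the way round | about 1.71 rad | unmoved, in the test position |

- **Binding test:** the middle arm bound while its unit had not moved from the test position. I then pushed that unit along its lane by its front face.
- **Sound arms:** I took each to the angle of its end stop (1.75 rad) but did not press on until I felt the stop.
- **Rings and look-alikes:** both rings look unmoved in the final pictures, and neither look-alike was touched. The gripper ended clear of everything.
- **Where the checks disagreed:** the two fixed cameras differ by up to about 0.13 rad on arm angle. They give 1.64 and 1.77 for the right arm, 1.67 and 1.76 for the left, and 0.77 and 0.89 for the middle. All of these are above the required limits.

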